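# Flip the lid shut and push the tilt-out bin home

### The arm

A 6-joint arm with a two-finger parallel gripper is mounted at the origin on the work surface. World frame = base frame: x ahead of the robot, y to its left, z up, the work surface at z = 0. Lengths are in m, angles in rad, forces in N, time in s.
With the tool pointing down it reaches from about 0.35 to 0.85 m from the base axis. Payload 8.1 kg.
Tool frame: the origin (TCP) lies on the centre line of the jaws, within the pads' length; the fingertips stand robot.finger_overhang ahead of it and the grasp point (between the pads) lies 5 mm behind it (robot.finger_overhang is the distance from the TCP to the fingertips, in m); z points along the fingers, y is the direction in which the jaws open and shut (so a half turn about z gives the same grasp; the last joint's range is limited). The gripper opens to 93 mm and grips with 3 to 60 N. Pads are 15 mm wide; open, the fingers measure 128 mm over their backs; the gripper's body (75 mm by 188 mm) begins 65 mm behind the grasp point.
Start: joints at [1.193, 0.13, 1.488, -0, 1.523, -0.085], TCP at [0.173, 0.574, 0.233] pointing down, gripper open.
Joint ranges: [-2.96, 2.96], [-0.89, 2.26], [0.02, 2.5], [-1.34, 4.48], [0, 2.73], [-2.66, 2.66]. Speed limits (rad/s): [2.39, 2.39, 2.79, 3.14, 3.14, 3.14].

### API

Orientations are given as a rotation vector (axis times angle).
In Python, from plant import robot gives the robot as it stands. The module is installed in compiled form; this text tells all that it offers.
- The arm moves only by the tool carry_out, never from a script. Its argument "commands" is a list that holds one entry, the list of rows, each a list of 4 numbers: the shift along the tool's x, y, z in cm, then the turn about the tool's z in degrees. In form: [[[tx, ty, tz, roll], ...]]. A call has 1 to 20 rows; each row shifts and turns the commanded pose from where the row before left it, along the tool's axes as they then stand; what a row does not reach is not made up. A row lasts 1/12 s, in which the tool goes at most 41.7 mm and 7.16 degrees, less where a joint would pass 70% of its speed; a pose out of reach is approached as far as the arm can. A call is refused whole if a number of a shift passes 4.17 or a number of a turn 7.16, either way. A call with a gripper value outside its range is refused whole. "claw" is the finger opening in cm, from 0 to 9.3, set as the call begins (left out, the last holds). The fingers move at their own pace and stop on an object; "grip_force" is the grip in N (left out, the last holds). Time passes only in rows, so rows that do not move let the fingers close. It gives the time, the measured TCP pose, the force and the opening at its end, in the units of the state.
- robot.read_state(): the state, without advancing time (a new reading comes with each control period).
- robot.read_camera(name): name is "scene" or "top" or "wrist"; returns the picture (400x640x3 uint8, red, green, blue); there is no depth.
- robot.camera_params(name): a dict with "mtx" (3x3 intrinsics, pixels), "dist_coeffs" ([k1, k2, p1, p2, k3] as OpenCV has them; the pictures are not rectified), "R" (3x3) and "t" (3): a world point X has camera coordinates R X + t. Camera axes: x right, y down, z forward; pixel columns grow to the right and rows downward; lengths in m; the calibration is good to about 2 mm. A picture is of the moment at which its call begins: read the wrist's pose just before it. camera_params takes no time and is no camera call; for the wrist camera it gives the pose at the moment of the call.
- robot.close_job(): hands the job in, once; it reports no verdict.
The state is a dict: "t": time; "q": joint angles; "dq": joint speeds; "joint_torque": joint torques, N m; "tool_pos": TCP position; "orientation": TCP orientation; "force": force on the tool from outside, world axes, zero at the start; "wrist_torque": the same for the moment, N m; "opening": finger opening in m.
Only numpy, scipy, OpenCV 4.12 (cv2) and the standard library are available. Lean on these libraries where they do the work, as an engineer would, in place of code of your own. Each camera call takes 0.05 s, during which the arm holds its last target.

### The job

The bin under the sink hangs tilted out with its lid flipped back. With the fingertips only, first push the lid over until it lies shut while the bin is still tilted out, then push the front of the bin until it stands fully home in its housing, lid still shut. Pinch or lift nothing, leave the bottle, soap dish and brush where they are, and finish clear of everything.

Things in the scene. Friction and masses are not known exactly. Their poses are not given: they have to be found in the camera images.
- housing: Fixed white laminate housing of the bin, open at top and front: floor, cheeks 130 mm high, back wall 190 mm high; 145 mm deep (x), 176 mm wide (y). Origin on the shelf under the middle of the bin's hinge line (front lower edge of the housing, 20 mm above the origin); x points into the housing, away from the robot, y along the hinge line, z up. Place and yaw vary.
- bin (a joint): Tilt of the grey plastic bin about its bottom front hinge (along the housing's y): 0 = upright, fully home; grows in rad as the top swings out along the housing's -x, stop at 0.6. Starts at 0.30 to 0.45. Stiff hinge: the bin stays where it is left; about 0.5 Nm moves it, some 4 N at 140 mm above the hinge.
- lid (a joint): Opening of the lid relative to the bin, rad: 0 = shut on the rim; grows as it flips up and back about a hinge along y at the bin's top rear edge, stop at 2.5. Starts at 1.75 to 2.3, roughly upright (upright is pi/2 plus the bin's tilt). It stays where left near upright and drops shut when pushed forward and down to about 45 degrees; 1 N moves it at 80 mm from the hinge.
- bin_front (a point): Point on the outer face of the bin's front board, mid-width, 140 mm above the bin's hinge; moves with the bin. Board 8 mm thick, 176 wide, 180 high, its outer face 8 mm in front of the hinge when home. Behind it the bin: 120 mm deep from the hinge line, 140 wide, 180 high; the lid's hinge is 120 mm behind and 180 mm above the bin's hinge (bin upright).
- lid_back (a point): Point on the lid's outer face (its top when shut, its rear, away from the robot, when flipped up), mid-width, 80 mm from the lid's hinge; moves with the lid. The outer face lies 7 mm above the lid's hinge line when shut.
- lid_skin: The lid's outer plate: flat, 148 mm wide (y), 4 mm thick, reaching 128 mm from the lid's hinge. Origin at the middle of the lid's hinge line; with the lid shut x points from the front edge to the hinge and z away from the bin.
- lid_liner: The thin inner plate under the lid skin, 112 x 132 x 3 mm, same frame; skin and liner together are 7 mm thick.
- spray_bottle: Closed blue plastic spray bottle, 72 mm across, 208 mm tall, white trigger head; origin at the centre of its underside. Stands beside the bin, leave alone.
- soap_dish: White ceramic soap dish, 85 x 125 x 26 mm, origin at the centre of its underside. On the other side of the bin, leave alone.
- scrub_brush: Wooden-handled scrub brush lying bristles down, about 225 x 50 x 44 mm its head along its own x, handle along -x; origin on the shelf where the handle meets the head; lies to the front left of the bin, its handle toward the bin. Leave alone.
There are look-alikes about, which are no part of the job. What is shaped like the housing but green or yellow is not meant.

How it is judged:
By the outcome, as a careful person would: the job done as asked, in the order asked, and still so for the second after the job is handed in, with the robot touching nothing.
It also fails if it takes over 48 s, if anything falls off the work surface, if the arm or the gripper's body presses on something with over 40 N, if the wrist force passes 120 N, or if a joint passes its speed limit or range.

## Working session

There is one attempt and no reset: what is moved stays moved. The work goes in short steps, Python scripts to look and compute and a tool call to move; the robot and the scene stay as the last step left them, time stands still between calls to the robot, and variables do not carry over. Pictures are saved under pics/ and viewed, and the job is handed in when it is done.

Besides the shell and the picture viewer there is one more tool, called after ">>>" as name(argument=value, ...), one argument or row to a line, values as JSON. carry_out: Moves the arm, as the interface text tells. Its arguments: {"type":"object","properties":{"commands":{"type":"array","items":{"type":"array","items":{"type":"array","items":{"type":"number"}}}},"claw":{"type":"number"},"grip_force":{"type":"number"}},"required":["commands"]}

```bash
mkdir -p pics
python3 - <<'E'
from plant import robot
import cv2
for n in ("scene","top","wrist"):
    cv2.imwrite(f"pics/{n}0.png",robot.read_camera(n)[:,:,::-1])
    p=robot.camera_params(n); print(n,p["mtx"].round(1).tolist(),p["dist_coeffs"],p["R"].round(3).tolist(),p["t"].round(3))
print(robot.read_state(), robot.finger_overhang)
E
```

```text
scene [[520.9, 0.0, 326.6], [0.0, 520.9, 203.1], [0.0, 0.0, 1.0]] [0.0258757 0.        0.        0.        0.       ] [[0.693, 0.721, -0.002], [0.68, -0.655, -0.33], [-0.239, 0.228, -0.944]] [-0.423 -0.23   1.632]
top [[447.2, 0.0, 327.4], [0.0, 447.2, 203.2], [0.0, 0.0, 1.0]] [-0.02413059  0.          0.          0.          0.        ] [[0.02, -1.0, 0.017], [-0.983, -0.023, -0.183], [0.184, -0.013, -0.983]] [0.057 0.497 1.367]
wrist [[291.2, 0.0, 324.3], [0.0, 291.2, 197.8], [0.0, 0.0, 1.0]] [-0.03523269  0.          0.          0.          0.        ] [[0.289, 0.957, -0.0], [0.929, -0.28, 0.24], [0.23, -0.07, -0.971]] [-0.599 -0.028  0.389]
{'t': 0.15, 'q': array([ 1.19261825e+00,  1.31005386e-01,  1.48902436e+00, -2.05343491e-05,
        1.52299649e+00, -8.54124286e-02]), 'dq': array([ 2.10668346e-06, -4.06006675e-03, -2.31197914e-03, -9.22021318e-04,
       -5.31535779e-04, -7.39428338e-04]), 'joint_torque': array([ 4.05345972e-04, -5.60477507e+01, -4.92332804e+01,  7.68673955e-02,
        3.06308165e-02, -5.57822204e-05]), 'tool_pos': array([0.17299884, 0.57408201, 0.23182045]), 'orientation': array([-4.58187822e-01, -3.10768721e+00,  2.19881709e-03]), 'force': array([-0.73058605, -0.1484525 , -0.58260138]), 'wrist_torque': array([ 0.03888581,  0.03402791, -0.00787567]), 'opening': 0.09292002476540825} 0.014
```

View pics/scene0.png

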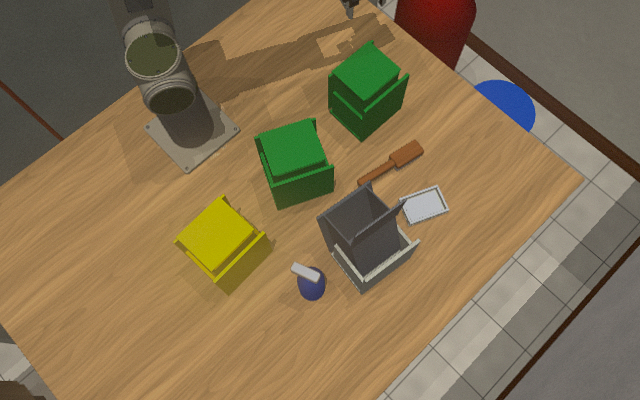

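View pics/top0.png

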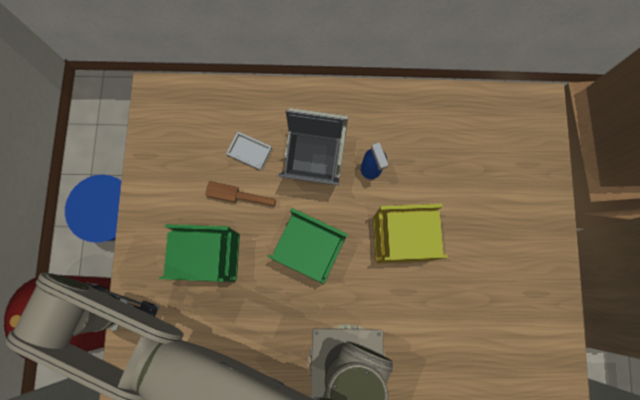

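View pics/wrist0.png

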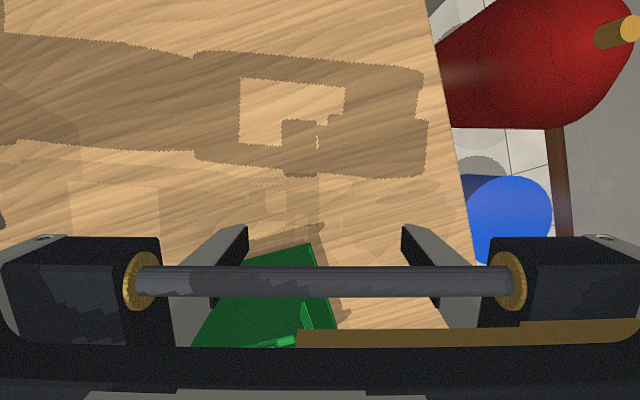

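Grey bin in a white housing is at top (315,148) / scene (367,235). The possible mistakes are green at top (308,245), green at (200,253) and yellow at (412,233), which are all excluded by colour. Checking with close crops.

Run:
```python
import cv2
a=cv2.imread("pics/top0.png")[90:205,200:400]; cv2.imwrite("pics/c_top0.png",cv2.resize(a,None,fx=4,fy=4,interpolation=cv2.INTER_CUBIC))
a=cv2.imread("pics/scene0.png")[170:310,280:460]; cv2.imwrite("pics/c_scene0.png",cv2.resize(a,None,fx=4,fy=4,interpolation=cv2.INTER_CUBIC))
```

```text
(no output)
```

View pics/c_top0.png

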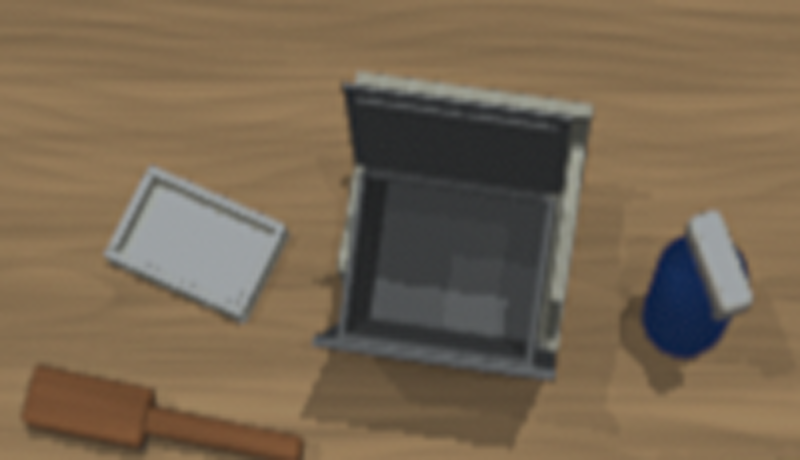

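View pics/c_scene0.png

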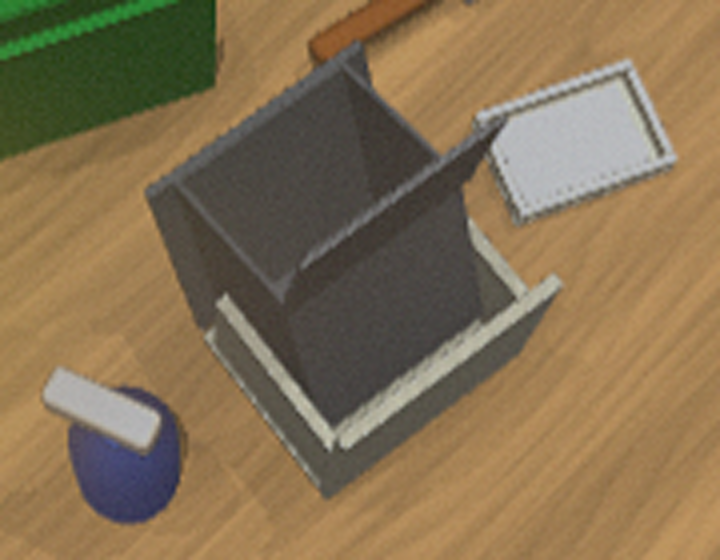

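```bash
cat > h.py <<'E'
from plant import robot
import numpy as np, cv2
from scipy.optimize import least_squares
def proj(n,X,P=None):
    p=P or robot.camera_params(n); return cv2.projectPoints(np.array(X,float).reshape(-1,1,3),cv2.Rodrigues(p["R"])[0],p["t"],p["mtx"],p["dist_coeffs"])[0][:,0]
def W(th,X):
    x,y,yaw=th[:3]; c,s=np.cos(yaw),np.sin(yaw)
    X=np.array(X,float).reshape(-1,3); return X@np.array([[c,s,0],[-s,c,0],[0,0,1]])+[x,y,0]
def B(th,X): # bin coords: origin at hinge
    a=th[3]; X=np.array(X,float).reshape(-1,3); c,s=np.cos(a),np.sin(a)
    return W(th,np.c_[c*X[:,0]-s*X[:,2],X[:,1],s*X[:,0]+c*X[:,2]+.02])
def L(th,X): # lid frame: x to hinge, z up when shut; opens up and back
    a=th[4]; X=np.array(X,float).reshape(-1,3); c,s=np.cos(a),np.sin(a)
    return B(th,np.c_[c*X[:,0]+s*X[:,2]+.12,X[:,1],-s*X[:,0]+c*X[:,2]+.18])
E
cat > fit.py <<'E'
from h import *
obs=[("top",B,(-.008,.088,.18),(279,175)),("top",B,(-.008,-.088,.18),(338.2,184.2)),
("top",W,(.145,.088,.19),(289.2,108.2)),("top",W,(.145,-.088,.19),(348,116.2)),
("top",L,(-.128,.074,.004),(286.2,112)),
("top",B,(.12,.07,.18),(288.8,132)),("top",B,(.12,-.07,.18),(339.5,138)),
("scene",B,(-.008,-.088,.18),(317,217.5)),("scene",B,(-.008,.088,.18),(370,180.5)),
("scene",L,(-.128,.074,.004),(405.7,199.5)),("scene",B,(.12,-.07,.18),(351.2,245)),
("scene",W,(.145,-.088,.0),(361.7,294.2))]
P={n:robot.camera_params(n) for n in("top","scene")}
def res(th): return np.concatenate([(proj(n,f(th,X),P[n])[0]-o) for n,f,X,o in obs])
s=least_squares(res,[.6,0.03,-.1,.38,2.],loss="soft_l1")
print(s.x.round(4)); print(res(s.x).reshape(-1,2).round(1).tolist())
th=s.x; np.save("th.npy",th)
def box(f,x,y,z):
    V=[(a,b,c) for a in x for b in y for c in z]
    return [(f,V[i],V[j]) for i in range(8) for j in range(i) if bin(i^j).count("1")==1]
for n,sl in(("top",(90,205,200,400)),("scene",(170,310,280,460))):
    im=cv2.imread(f"pics/{n}0.png"); im=cv2.resize(im,None,fx=4,fy=4,interpolation=cv2.INTER_CUBIC)
    for bx,col in((box(W,(0,.145),(-.088,.088),(0,.13)),(0,255,255)),(box(B,(-.008,0),(-.088,.088),(0,.18)),(0,0,255)),(box(B,(0,.12),(-.07,.07),(0,.18)),(255,0,255)),(box(L,(-.128,0),(-.074,.074),(0,.007)),(0,255,0)),([(W,(.145,-.088,.19),(.145,.088,.19))],(255,255,0))):
        for f,p,q in bx:
            a,b=proj(n,np.r_[f(th,p),f(th,q)],P[n])*4+1.5
            cv2.line(im,tuple(a.astype(int).tolist()),tuple(b.astype(int).tolist()),col,1)
    a,b,c,d=[4*v for v in sl]; cv2.imwrite(f"pics/f_{n}.png",im[a:b,c:d])
for nm,f,X in (("bin_front",B,(-.008,0,.14)),("lid_back",L,(-.08,0,.007)),("lidhinge",L,(0,0,0)),("lid top",L,(-.128,0,.007)),("lidtop R",L,(-.128,-.074,.007)),("boardtop",B,(-.008,0,.18))): print(nm,f(th,X).round(3))
E
python3 fit.py
```

```text
[ 0.5971  0.1203 -0.1248  0.3029  1.9094]
[[-1.8, -0.1], [-0.1, -0.4], [-0.5, -0.6], [-0.1, -0.1], [-1.2, -1.5], [0.5, -1.0], [-1.2, 0.1], [-1.8, 0.3], [-1.0, -0.8], [-0.2, -0.7], [-0.8, 2.1], [-1.4, 0.3]]
bin_front [[0.548 0.126 0.151]]
lid_back [[0.667 0.111 0.307]]
lidhinge [[0.657 0.113 0.228]]
lid top [[0.669 0.111 0.355]]
lidtop R [[0.66  0.038 0.355]]
boardtop [[0.536 0.128 0.189]]
```

View pics/f_top.png

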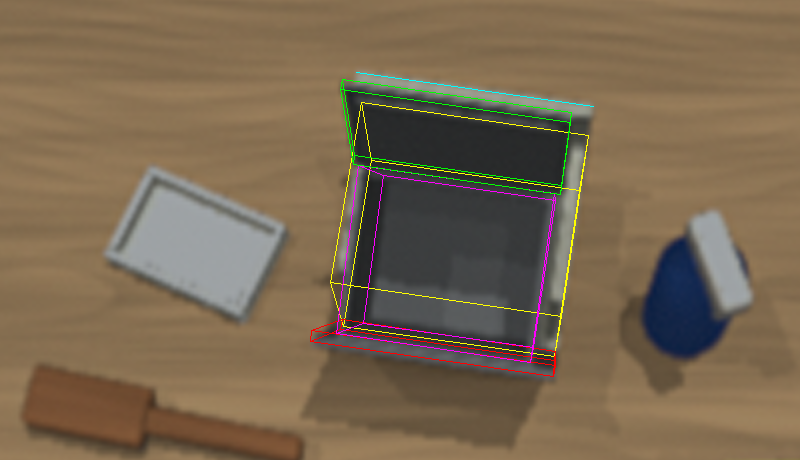

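View pics/f_scene.png

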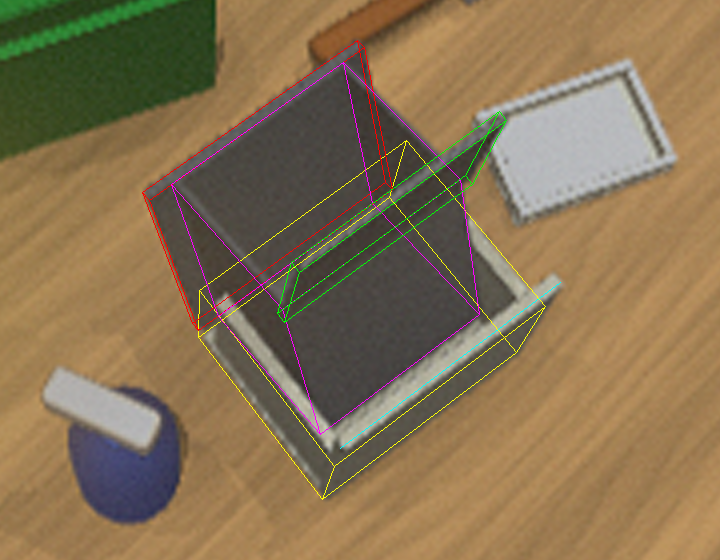

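>>> carry_out(
  commands=[
    [[0,0,-2.8,-3.2],[0,0,-2.8,-3.2],[0,0,-2.8,-3.2],[-2.9,-1.1,0,0],[-2.9,-1.1,0,0],[-2.9,-1.1,0,0],[-2.9,-1.1,0,0],[-2.9,-1.1,0,0],[-2.9,-1.1,0,0],[-2.9,-1.1,0,0],[-2.9,-1.1,0,0],[-2.9,-1.1,0,0],[-2.9,-1.1,0,0],[-2.9,-1.1,0,0],[-2.9,-1.1,0,0],[-2.9,-1.1,0,0],[0,0,0,0]],
  ],
  claw=0,
)

```text
t: 1.57
tool_pos: [0.5334, 0.3818, 0.3152]
orientation: [0.204, 3.135, -0.004]
force: [0.0, 0.6, 0.2]
opening: 0.0
```

```bash
cat > st.py <<'E'
from h import *
from scipy.spatial.transform import Rotation as R
th=np.load("th.npy"); s=robot.read_state(); c,sn=np.cos(th[2]),np.sin(th[2])
d=s["tool_pos"]-[th[0],th[1],0]
m=R.from_rotvec(s["orientation"]).as_matrix()
print("t",round(s["t"],2),"hx,hy,z",(c*d[0]+sn*d[1]).round(4),(-sn*d[0]+c*d[1]).round(4),d[2].round(4),"yaw err deg",np.degrees(np.arctan2(m[1,1],m[0,1])-np.pi/2-th[2]).round(2),"F",s["force"].round(2),"open",round(s["opening"],4),"r",np.hypot(*s["tool_pos"][:2]).round(3),"tz",m[:,2].round(3),"q",s["q"].round(2))
E
python3 st.py
```

```text
t 1.57 hx,hy,z -0.0958 0.2515 0.3152 yaw err deg -0.29 F [0.01 0.57 0.23] open 0.0 r 0.656 tz [ 0.    -0.002 -1.   ] q [ 0.54  0.27  1.18 -0.    1.69 -0.9 ]
```

>>> carry_out(
  commands=[
    [[-2.7,-1.1,0,0],[-2.7,-1.1,0,0],[-2.7,-1.1,0,0],[-2.7,-1.1,0,0],[-2.7,-1.1,0,0],[-2.7,-1.1,0,0],[-2.7,-1.1,0,0],[-2.7,-1.1,0,0],[0,0,0,0]],
  ],
)

```text
t: 2.32
tool_pos: [0.7357, 0.2669, 0.3123]
orientation: [-0.204, -3.131, 0.005]
force: [-0.5, 0.2, -0.9]
opening: 0.0007
```

```bash
python3 st.py;  python3 - <<'E'
from plant import robot
import cv2
cv2.imwrite("pics/wrist1.png",robot.read_camera("wrist")[:,:,::-1])
cv2.imwrite("pics/scene1.png",robot.read_camera("scene")[:,:,::-1])
E
```

```text
t 2.32 hx,hy,z 0.1192 0.1627 0.3123 yaw err deg -0.28 F [-0.52  0.17 -0.86] open 0.0007 r 0.783 tz [-0.004 -0.003 -1.   ] q [ 0.28  0.67  0.66 -0.    1.81 -1.16]
```

View pics/wrist1.png

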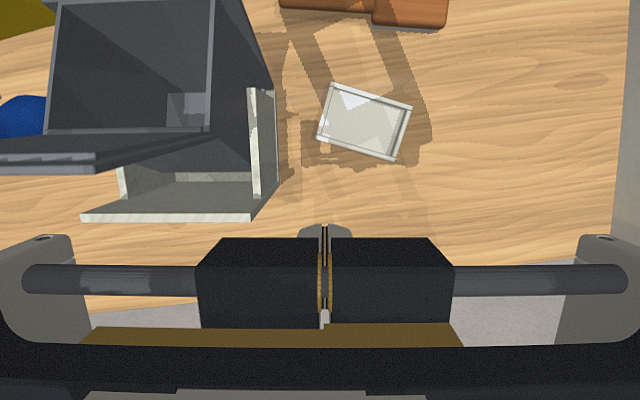

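View pics/scene1.png

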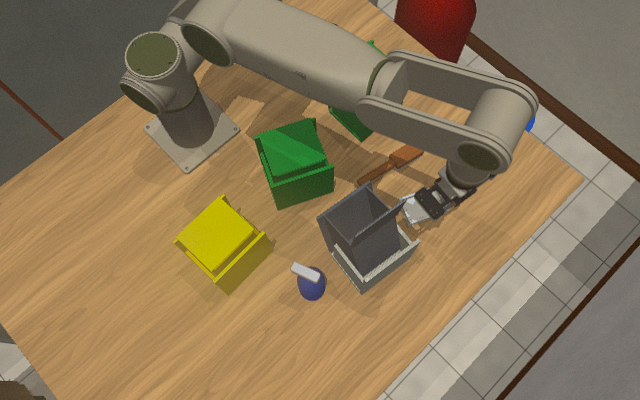

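>>> carry_out(
  commands=[
    [[0,-2.7,-0.5,0],[0,-2.7,-0.5,0],[0,-2.7,0,0],[0,-2.7,0,0],[0,-2.7,0,0],[0,-2.7,0,0],[0,0,0,0]],
  ],
)

```text
t: 3.0
tool_pos: [0.7115, 0.1068, 0.3281]
orientation: [0.201, 3.134, -0.002]
force: [0.3, 0.4, 0.8]
opening: 0.0001
```

```bash
python3 st.py;  python3 - <<'E'
from plant import robot
import cv2
cv2.imwrite("pics/wrist2.png",robot.read_camera("wrist")[:,:,::-1])
E
```

```text
t 3.0 hx,hy,z 0.1151 0.0009 0.3281 yaw err deg -0.19 F [0.29 0.41 0.77] open 0.0001 r 0.719 tz [ 0.001 -0.001 -1.   ] q [ 0.08  0.45  0.93 -0.    1.76 -1.36]
```

View pics/wrist2.png

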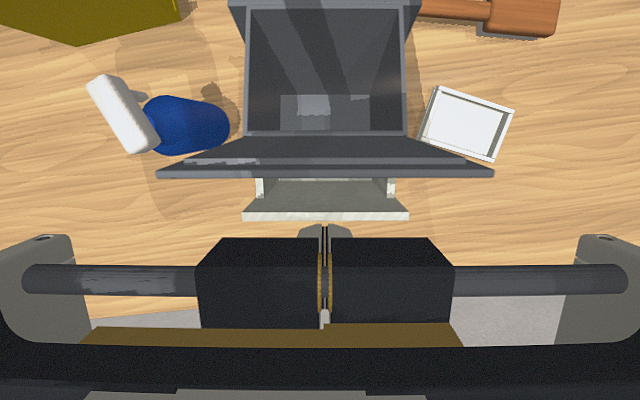

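>>> carry_out(
  commands=[
    [[0.8,0,0,0],[0.8,0,0,0],[0.8,0,0,0],[0.8,0,0,0],[0.8,0,0,0],[0.8,0,0,0],[0.8,0,0,0],[0.8,0,0,0],[0.8,0,0.2,0],[0.8,0,0.2,0]],
  ],
)

```text
t: 3.88
tool_pos: [0.6321, 0.1229, 0.3233]
orientation: [0.193, 3.134, 0.002]
force: [0.8, -0.5, 0.4]
opening: 0.0005
```

```bash
python3 st.py;  python3 - <<'E'
from plant import robot
import cv2
cv2.imwrite("pics/wrist3.png",robot.read_camera("wrist")[:,:,::-1])
a=robot.read_camera("scene")[150:330,260:480,::-1]
cv2.imwrite("pics/scene3.png",cv2.resize(a,None,fx=3,fy=3))
E
```

```text
t 3.88 hx,hy,z 0.0344 0.0069 0.3233 yaw err deg 0.11 F [ 0.79 -0.5   0.41] open 0.0005 r 0.644 tz [ 0.001  0.001 -1.   ] q [ 0.11  0.23  1.21  0.    1.7  -1.34]
```

View pics/wrist3.png

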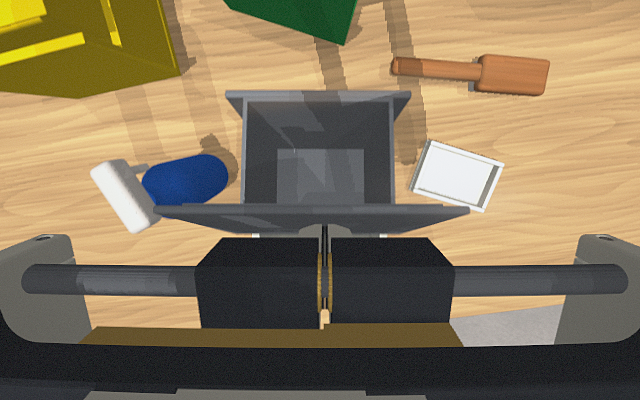

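View pics/scene3.png

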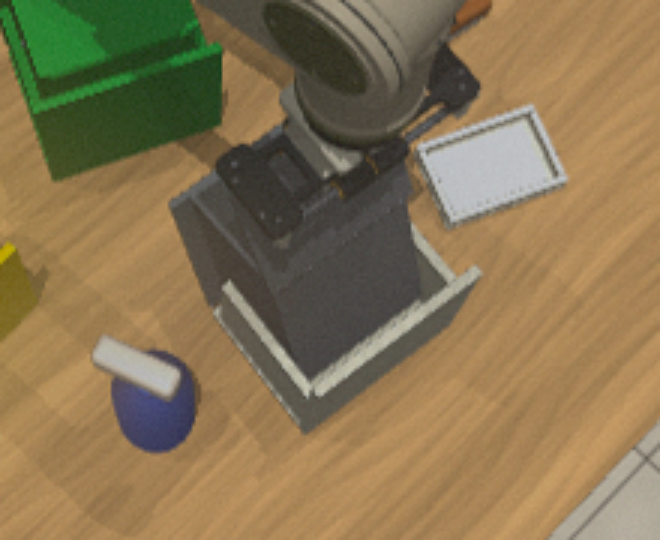

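>>> carry_out(
  commands=[
    [[0.8,0,0.3,0],[0.8,0,0.3,0],[0.8,0,0.3,0],[0.8,0,0.3,0],[0.8,0,0.3,0],[0.8,0,0.3,0],[0.8,0,0.3,0],[0.8,0,0.3,0],[0.8,0,0.3,0],[0.8,0,0.2,0],[0,0,0,0],[0,0,0,0]],
  ],
)

```text
t: 4.98
tool_pos: [0.5535, 0.1311, 0.294]
orientation: [0.195, 3.135, 0.0]
force: [-0.1, 1.3, -0.1]
opening: 0.0006
```

```bash
python3 st.py;  python3 - <<'E'
from plant import robot
import cv2
cv2.imwrite("pics/wrist4.png",robot.read_camera("wrist")[:,:,::-1])
a=robot.read_camera("scene")[150:330,260:480,::-1]
cv2.imwrite("pics/scene4.png",cv2.resize(a,None,fx=3,fy=3))
E
```

```text
t 4.98 hx,hy,z -0.0446 0.0053 0.294 yaw err deg 0.03 F [-0.05  1.35 -0.13] open 0.0006 r 0.569 tz [ 0.001  0.    -1.   ] q [ 0.14  0.03  1.49  0.    1.63 -1.3 ]
```

View pics/wrist4.png

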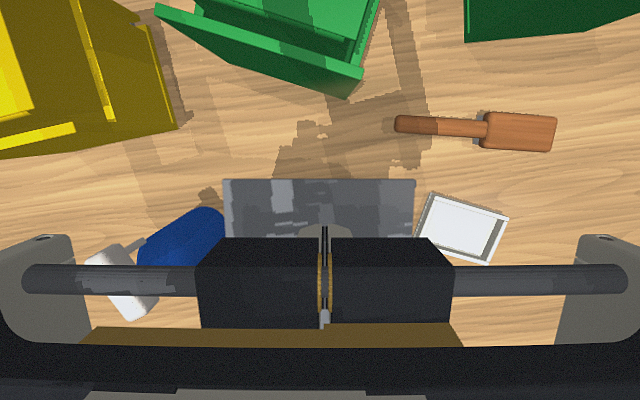

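View pics/scene4.png

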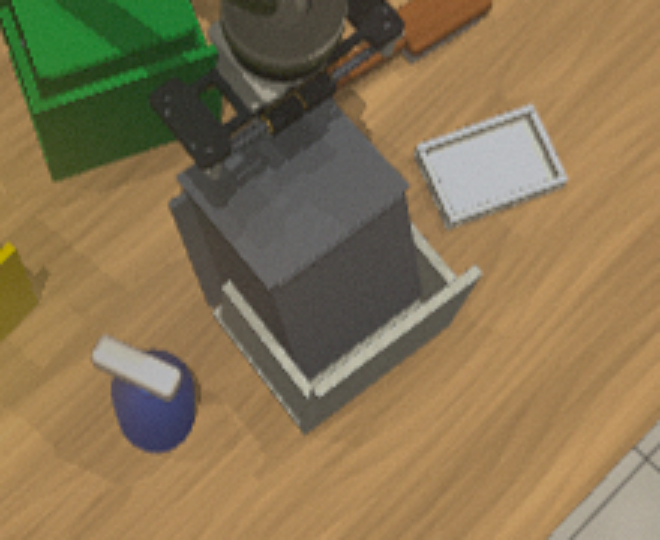

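>>> carry_out(
  commands=[
    [[2,0,0,0],[2,0,0,0],[2,0,0,0],[2,0,0,0],[0.5,0,0,0],[0,0,0,0]],
  ],
)

```text
t: 5.58
tool_pos: [0.4692, 0.1413, 0.2943]
orientation: [0.196, 3.134, 0.001]
force: [0.2, -0.9, -0.1]
opening: 0.0007
```

```bash
python3 st.py;  python3 - <<'E'
from h import *
for n in("top","scene"):
    cv2.imwrite(f"pics/{n}5.png",robot.read_camera(n)[:,:,::-1])
a=cv2.imread("pics/scene5.png")[150:330,260:480]
cv2.imwrite("pics/c_scene5.png",cv2.resize(a,None,fx=3,fy=3))
a=cv2.imread("pics/top5.png")[80:300,200:450]
cv2.imwrite("pics/c_top5.png",cv2.resize(a,None,fx=2.5,fy=2.5))
th=np.load("th.npy"); P=robot.camera_params("top")
# corners of green in top, at z .19-.2 
for px in [(290,211),(345,236)]:
    u=cv2.undistortPoints(np.array([[px]],float),P["mtx"],P["dist_coeffs"])[0,0]
    C=-P["R"].T@P["t"]; d=P["R"].T@[u[0],u[1],1]
    X=C+d*(.2-C[2])/d[2]; e=X-[th[0],th[1],0]; c,s=np.cos(th[2]),np.sin(th[2])
    print(px,X.round(3),"h",(c*e[0]+s*e[1]).round(3),(-s*e[0]+c*e[1]).round(3))
E
```

```text
t 5.58 hx,hy,z -0.1295 0.0049 0.2943 yaw err deg 0.01 F [ 0.21 -0.91 -0.06] open 0.0007 r 0.49 tz [ 0.001  0.    -1.   ] q [ 0.19 -0.19  1.69  0.    1.64 -1.26]
(290, 211) [0.442 0.174 0.2  ] h -0.161 0.034
(345, 236) [0.375 0.019 0.2  ] h -0.208 -0.128
```

View pics/c_scene5.png

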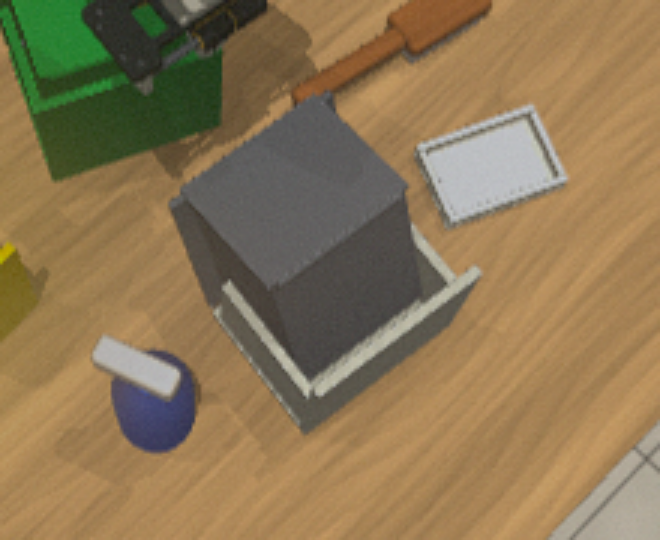

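View pics/c_top5.png

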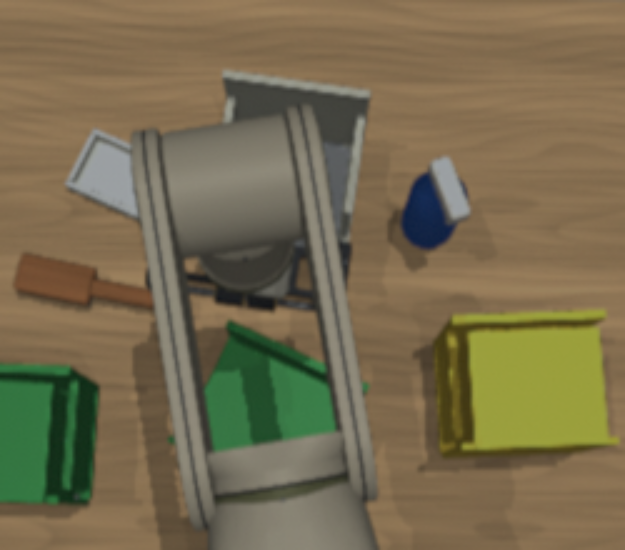

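>>> carry_out(
  commands=[
    [[-1,-0.5,1,0],[-1,0,2,0],[0,0,3,0],[0,0,3,0],[0,0,2,0],[0,0,1,0],[0,0,0,0]],
  ],
)

```text
t: 6.27
tool_pos: [0.4874, 0.1327, 0.1698]
orientation: [-0.197, -3.13, 0.002]
force: [0.3, -0.9, -0.3]
opening: 0.0007
```

```bash
python3 st.py;  python3 - <<'E'
from plant import robot
import cv2
cv2.imwrite("pics/wrist6.png",robot.read_camera("wrist")[:,:,::-1])
E
```

```text
t 6.27 hx,hy,z -0.1104 -0.0014 0.1698 yaw err deg -0.06 F [ 0.27 -0.94 -0.29] open 0.0007 r 0.505 tz [-0.006 -0.001 -1.   ] q [ 0.16 -0.08  1.82 -0.    1.41 -1.28]
```

View pics/wrist6.png

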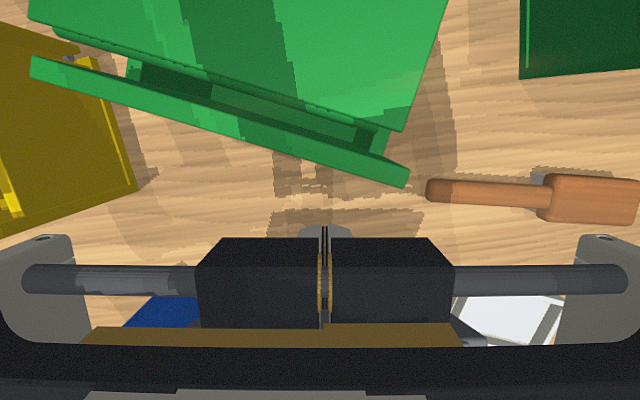

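>>> carry_out(
  commands=[
    [[-0.7,0,0,0],[-0.7,0,0,0],[-0.7,0,0,0],[-0.7,0,0,0],[-0.7,0,0,0],[-0.7,0,0,0],[-0.7,0,0,0],[-0.7,0,0,0],[-0.7,0,0,0],[-0.7,0,0,0]],
  ],
)

```text
t: 7.15
tool_pos: [0.5587, 0.1248, 0.1736]
orientation: [0.197, 3.135, -0.0]
force: [-2.2, 0.9, 3.3]
opening: 0.0008
```

```bash
python3 st.py;  python3 - <<'E'
from plant import robot
import cv2
a=robot.read_camera("scene")[150:330,260:480,::-1]
cv2.imwrite("pics/scene7.png",cv2.resize(a,None,fx=3,fy=3))
E
```

```text
t 7.15 hx,hy,z -0.0386 -0.0003 0.1736 yaw err deg -0.02 F [-2.16  0.9   3.28] open 0.0008 r 0.572 tz [ 0. -0. -1.] q [ 0.13  0.09  1.64 -0.    1.41 -1.32]
```

View pics/scene7.png

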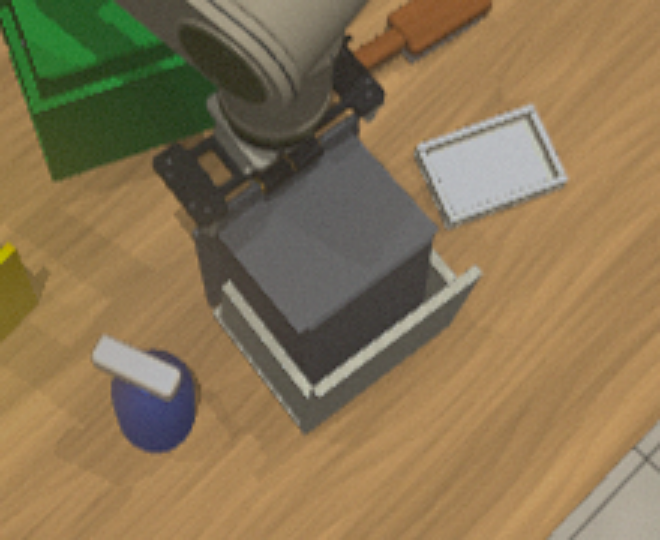

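>>> carry_out(
  commands=[
    [[-0.4,0,0,0],[-0.4,0,0,0],[-0.4,0,0,0],[-0.3,0,0,0],[0,0,0,0]],
  ],
)

```text
t: 7.62
tool_pos: [0.5735, 0.1229, 0.1736]
orientation: [0.197, 3.135, -0.0]
force: [-0.2, 0.7, 0.6]
opening: 0.0002
```

```bash
python3 st.py
```

```text
t 7.62 hx,hy,z -0.0237 -0.0004 0.1736 yaw err deg -0.03 F [-0.21  0.73  0.59] open 0.0002 r 0.587 tz [ 0.001 -0.    -1.   ] q [ 0.12  0.13  1.6  -0.    1.41 -1.32]
```

>>> carry_out(
  commands=[
    [[-0.2,0,0,0],[-0.2,0,0,0],[-0.2,0,0,0]],
  ],
)

```text
t: 7.87
tool_pos: [0.5789, 0.1223, 0.1737]
orientation: [0.196, 3.135, -0.0]
force: [-1.9, -0.4, 1.2]
opening: 0.0005
```

```bash
python3 st.py;python3 - <<'E'
from plant import robot
import cv2
a=robot.read_camera("scene")[150:330,260:480,::-1]
cv2.imwrite("pics/scene8.png",cv2.resize(a,None,fx=3,fy=3))
E
```

```text
t 7.87 hx,hy,z -0.0183 -0.0003 0.1737 yaw err deg -0.02 F [-1.91 -0.36  1.18] open 0.0005 r 0.592 tz [ 0. -0. -1.] q [ 0.12  0.14  1.58 -0.    1.42 -1.32]
```

View pics/scene8.png

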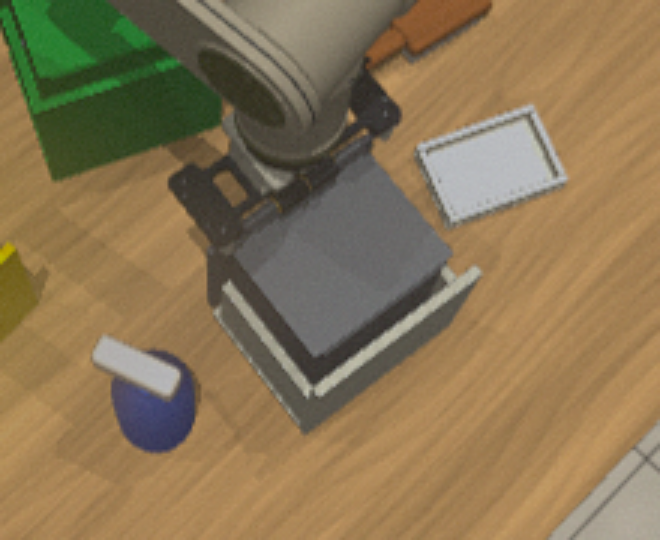

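>>> carry_out(
  commands=[
    [[-0.2,0,0,0],[-0.2,0,0,0],[-0.2,0,0,0],[-0.2,0,0,0]],
  ],
)

```text
t: 8.25
tool_pos: [0.581, 0.122, 0.1736]
orientation: [-0.194, -3.122, 0.001]
force: [-47.3, 1.4, 28.9]
opening: 0.0004
```

```bash
python3 st.py
```

```text
t 8.25 hx,hy,z -0.0162 -0.0003 0.1736 yaw err deg 0.03 F [-47.31   1.37  28.91] open 0.0004 r 0.594 tz [-0.013  0.    -1.   ] q [ 0.12  0.16  1.56  0.    1.43 -1.33]
```

Hard stop reached, so I'm backing off.

>>> carry_out(
  commands=[
    [[0.4,0,0,0],[0.4,0,0,0],[0.6,0,0,0],[1,0,0,0],[1.5,0,0,0],[1.5,0,0,0],[1.5,0,0,0],[1.0,0,0,0],[0,0,-2,0],[0,0,-3,0],[0,0,-3,0],[0,0,-3,0],[0,0,-3,0],[0,0,0,0],[0,0,0,0]],
  ],
)

```text
t: 9.5
tool_pos: [0.5096, 0.1313, 0.3161]
orientation: [0.196, 3.13, 0.002]
force: [0.9, -0.4, -0.3]
opening: 0.0006
```

```bash
python3 st.py;python3 - <<'E'
from plant import robot
import cv2
im=robot.read_camera("scene")[:,:,::-1]; cv2.imwrite("pics/scene9.png",im)
cv2.imwrite("pics/c_scene9.png",cv2.resize(im[150:330,260:480],None,fx=3,fy=3,interpolation=cv2.INTER_CUBIC))
cv2.imwrite("pics/wrist9.png",robot.read_camera("wrist")[:,:,::-1])
E
```

```text
t 9.5 hx,hy,z -0.0882 -0.0 0.3161 yaw err deg -0.03 F [ 0.87 -0.43 -0.3 ] open 0.0006 r 0.526 tz [ 0.005  0.001 -1.   ] q [ 0.15 -0.09  1.57 -0.    1.67 -1.29]
```

View pics/c_scene9.png

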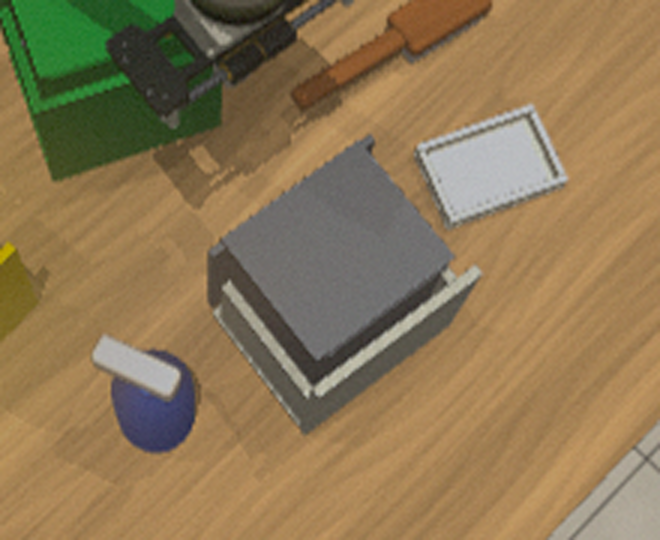

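View pics/wrist9.png

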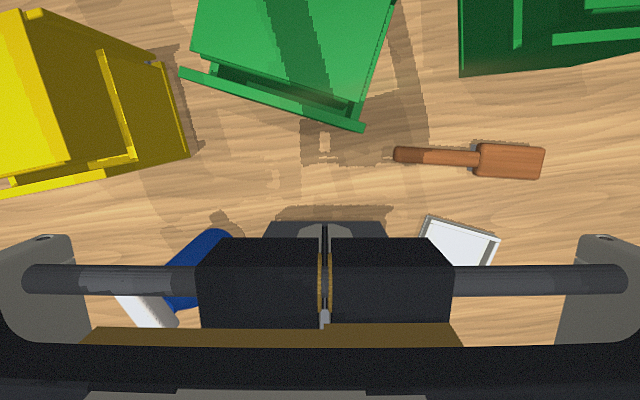

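>>> carry_out(
  commands=[
    [[1.5,2.5,-0.5,0],[1.5,2.5,-0.5,0],[1.5,2.5,-0.5,0],[1.5,2.5,-0.5,0],[1.5,3,0,0],[1.5,3,0,0],[1.5,3,0,0],[1.5,3,0,0],[1.5,3,0,0],[1.5,3,0,0],[1.5,3,0,0],[1.5,3,0,0],[0,0,0,0],[0,0,0,0]],
  ],
)

```text
t: 10.77
tool_pos: [0.3707, 0.4918, 0.3305]
orientation: [-0.192, -3.133, 0.006]
force: [0.2, -0.8, -0.5]
opening: 0.0006
```

```bash
python3 st.py
cat > ov.py <<'E'
from h import *
th=np.load("th.npy"); th[3:]=0
P={n:robot.camera_params(n) for n in("top","scene")}
def box(f,x,y,z):
    V=[(a,b,c) for a in x for b in y for c in z]
    return [(f,V[i],V[j]) for i in range(8) for j in range(i) if bin(i^j).count("1")==1]
for n,sl in(("top",(90,205,200,400)),("scene",(170,310,280,460))):
    im=robot.read_camera(n)[:,:,::-1].copy(); cv2.imwrite(f"pics/{n}10.png",im); im=cv2.resize(im,None,fx=4,fy=4,interpolation=cv2.INTER_CUBIC)
    a,b,c,d=[4*v for v in sl]; cv2.imwrite(f"pics/r_{n}.png",im[a:b,c:d])
    for bx,col in((box(B,(-.008,0),(-.088,.088),(0,.18)),(0,0,255)),(box(L,(-.128,0),(-.074,.074),(0,.007)),(0,255,0)),([(W,(.145,-.088,.19),(.145,.088,.19)),(W,(.145,-.088,0),(0,-.088,0))],(255,255,0))):
        for f,p,q in bx:
            u,v=proj(n,np.r_[f(th,p),f(th,q)],P[n])*4+1.5
            cv2.line(im,tuple(u.astype(int).tolist()),tuple(v.astype(int).tolist()),col,1)
    cv2.imwrite(f"pics/g_{n}.png",im[a:b,c:d])
E
python3 ov.py
```

```text
t 10.77 hx,hy,z -0.2709 0.3404 0.3305 yaw err deg 0.14 F [ 0.25 -0.84 -0.53] open 0.0006 r 0.616 tz [-0.003 -0.003 -1.   ] q [ 0.84  0.16  1.28 -0.    1.71 -0.61]
```

View pics/g_scene.png

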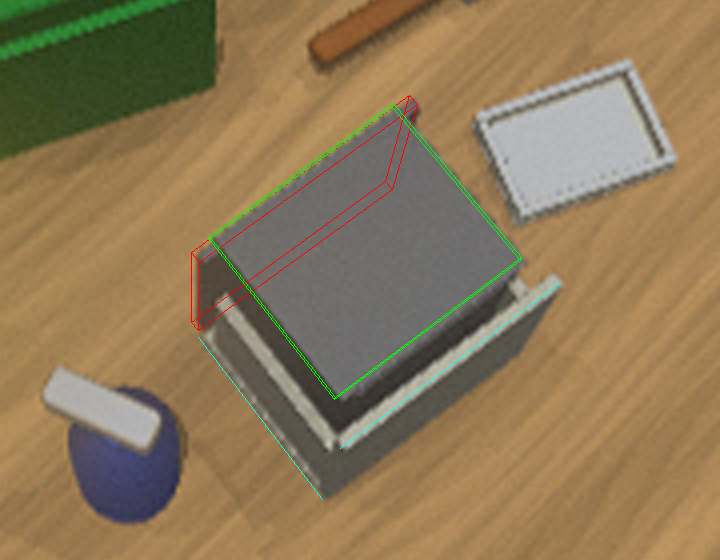

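View pics/g_top.png

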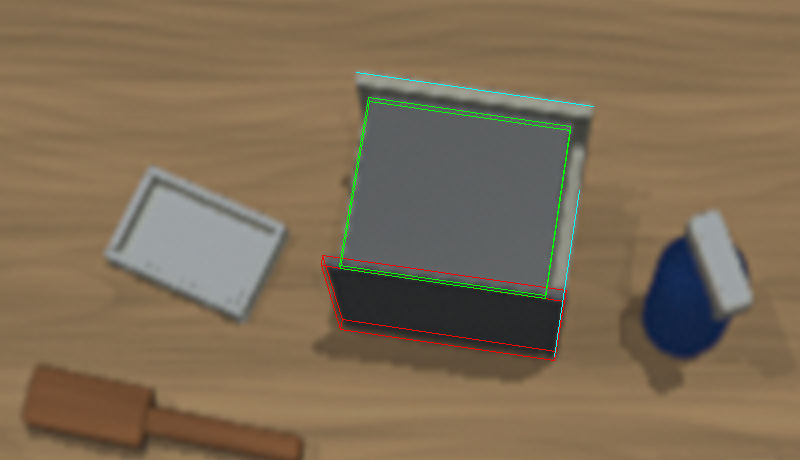

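View pics/r_top.png

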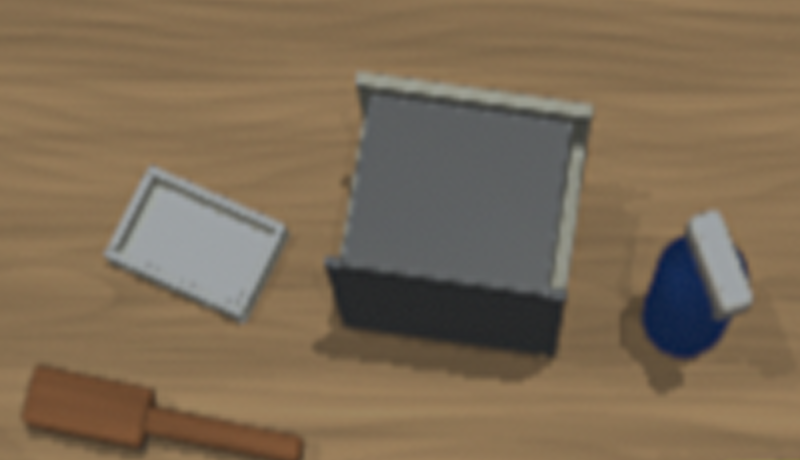

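```bash
python3 -c "
from plant import robot
print(robot.close_job())"
```

```text
the job is handed in; nothing more can be done
None
```

The lid is shut and the bin is fully home in its white housing, and the job is handed in at about 11 s of the 48 s allowed.

- **Lid first:** I brought the closed fingertips in behind the flipped-up lid and pushed it forward until it dropped shut. A picture then showed it lying flat with the bin still tilted out.
- **Then the bin:** I pushed the front near its top edge until it reached a hard stop. The wrist read about 47 N sideways and 29 N up at that moment, well under the 120 N limit. I then backed straight off and moved clear.

**Last checks:**
- The home, lid-shut outline drawn from my measured housing pose matches both final pictures to about 1–3 pixels. That is also about the accuracy of my fit, so the hard stop is the better evidence that the bin is fully home.
- The bottle, soap dish and brush sit at the same pixels as at the start.
- The force reads about zero, with the gripper well clear of everything.
- No check failed or disagreed.

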